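Tuck the edge strip under the mould's flap

ROBOT

A 6-joint arm with a two-finger parallel gripper is mounted at the origin on the work surface. World frame = base frame: x ahead of the robot, y to its left, z up, the work surface at z = 0. Lengths are in mm, angles in rad, forces in N, time in s.
With the tool pointing down it reaches from about 275 to 825 mm from the base axis. Payload 4.9 kg.
Tool frame: the origin (TCP) lies at the very end of the fingers, on their centre line; the grasp point (between the pads) lies 19 mm behind it; z points along the fingers, y is the direction in which the jaws open and shut (so a half turn about z gives the same grasp; the last joint's range is limited). The gripper opens to 85 mm and grips with 20 to 120 N. Pads are 22 mm wide; open, the fingers measure 114 mm over their backs; the gripper's body (76 mm by 85 mm) begins 54 mm behind the grasp point. The pads swing forward as they close: fully open they stand 13 mm farther back than shut.
Start: joints at [-1.426, 0.326, -0.193, 1.052, 0, 1.437], TCP at [151.373, -528.777, 231.281] pointing down, gripper open.
Joint ranges: [-2.65, 2.65], [-0.97, 1.79], [-1.3, 1.35], [-1.93, 2.1], [-1.47, 1.37], [-3.14, 3.14]. Speed limits (rad/s): [2.57, 2.57, 3.14, 3.14, 3.14, 3.14].

INTERFACE

Orientations are given as [roll, pitch, yaw] about the fixed x, y, z axes, in that order (R = Rz(yaw) Ry(pitch) Rx(roll)).
In Python, from bench import bot, solve_ik, imaging gives the robot as it stands. Calls block until the motion is done:
- bot.move_ptp(position, orientation): joint-space move of the TCP to a pose.
- bot.movel(position, rot=None, max_speed=150, threshold=None): straight line of the TCP; rot=None keeps the orientation; max_speed is the mean speed in mm/s. With threshold (N) it stops when the force on the tool has changed by that much, and returns True; else False.
- bot.move_j(angles): joint-space move.
- bot.grip(opening, effort=None): opening from 0.0 (shut) to 1.0 (fully open); effort is the grip in N (None keeps the last); returns when the fingers have stopped.
- bot.dwell(seconds).
- solve_ik(position, orientation): joint angles nearest the present ones, or None.
- bot.get_state(): the state.
- imaging.capture(name): name is "scene" or "top" or "wrist"; returns the picture (384x512x3 uint8, blue, green, red); there is no depth.
- imaging.camera_model(name): a dict with "K" (3x3 intrinsics, pixels), "position" and "rotation" of the camera in the world. Camera axes: x right, y up, looking along -z (the intrinsics and any distortion apply to the point x, -y, -z); pixel columns grow to the right and rows downward; lengths in mm; the calibration is good to about 2 mm. A picture is of the moment at which its call begins: read the wrist's pose just before it. camera_model takes no time and is no camera call; for the wrist camera it gives the pose at the moment of the call.
A pose or a line that the arm cannot do raises bot.IKError and nothing moves.
- bot.sign_off(): hands the job in, once; it reports no verdict.
The state is a dict: "t": time; "qpos": joint angles; "joint_velocities": joint speeds; "effort": joint torques, N m; "tcp_pos": TCP position; "orientation": TCP orientation; "contact_force": force on the tool from outside, world axes, zero at the start; "wrist_torque": the same for the moment, N m; "opening": opening from 0.0 (shut) to 1.0 (fully open).
Only numpy, scipy, OpenCV 4.12 (cv2) and the standard library are available. Lean on these libraries where they do the work, as an engineer would, in place of code of your own. Each camera call takes 0.05 s, during which the arm holds its last target.

TASK

Draw the pin out of its bore in the slab mould's seat and leave it hanging by its collar in the notch of the mould's side bracket. Then bring the aluminium strip over, lay it on the seat between the side rails and slide its long side under the hinged flap, without lifting the flap, fully home against the stop bar. Finish while still holding the strip, pressing it flat on the seat with about 12 N, ready for clamping, and leave the concrete cube and the concrete core where they are.

Things in the scene. Friction and masses are not known exactly. Their poses are not given: they have to be found in the camera images.
- mould: Steel slab mould fixed to the bench, 230 x 230 mm. Origin: centre of its underside, on the bench; x from its open front (robot side) to the flap's hinge, y to the side with the pin bracket, z up. Side rails 14 mm high stand on the seat, inner faces at y = +-100 mm. The stop bar, 8 mm high, stands on the seat under the flap, face at x = 50 mm. Hinge posts at x = 107 mm reach z = 56 mm.
- seat: The flat seat plate of the mould, 230 x 230 x 20 mm, fixed in it; same origin and axes as the mould, so its top is at z = 20 mm. What lies on the seat presses on this body.
- flap (a joint): Hinge of the flap, a level 188 (y) x 83 x 6 mm steel plate, 0.3 kg, lapped over the back of the seat: free front edge at x = 20 mm of the mould's frame, underside at z = 29 mm, 9 mm above the seat. 0 = down on its end stop (no lower); grows in rad as the edge lifts (1 mm is 0.012 rad); swings freely and falls back. Keep it below 0.08.
- flap_edge (a point): Middle of the underside of the flap's free front edge when it lies level (fixed to the mould): x = 20, y = 0, z = 29 mm in the mould's frame.
- bore (a point): Mouth of the pin's bore, in the seat's top, at x = -30, y = 0 mm in the mould's frame; 13 mm wide, 16 mm deep, upright.
- notch (a point): Middle of the slot in the side bracket, at the bracket's top (55 mm above the bench, 8 mm thick); x = -55, y = 155 mm in the mould's frame. The slot is 16 mm wide in the mould's y, runs 20 mm either side of this point in x, open in front (-x), above and below; the top spans y = 115 to 185 mm. A parked pin has its shank in the slot, its collar on the bracket's top.
- pin: Loose steel pin of 0.11 kg, 85 mm tall, at first upright in the bore (bottom 4 mm above the bench) and in the strip's way. Origin: centre of its lower end, z along it to the grip. Shank 12 mm in diameter with 2 mm chamfer, 0 to 45 mm; collar 26 mm in diameter, 45 to 51 mm; round grip 18 mm in diameter, 51 to 85 mm.
- pin_shoulder (a point): On the pin's axis at the underside of its collar, 45 mm above its lower end.
- strip: Loose aluminium strip flat on the bench, 0.17 to 0.34 kg: plate 105 (x) x 160 (y) x 4 mm with an upright grip rib 10 mm thick (x), 60 mm long (y), top 40 mm above the plate's underside. Origin: under the rib's middle, at the underside; the plate reaches 75 mm ahead (+x, long side, goes under the flap) and 30 mm behind. Home: its x along the mould's, origin at x = -25, z = 20 mm there.
- strip_front (a point): Middle of the strip's front (+x) edge at its underside, 75 mm ahead of the strip's origin. Against the stop bar it is at x = 50 mm in the mould's frame.
- cube: Bystander, to be left alone: concrete test cube, 100 mm; origin at the centre of its underside.
- core: Bystander, to be left alone: concrete core standing on end, 50 mm in diameter, 100 mm tall; origin at the centre of its underside.
There are look-alikes about, which are no part of the job. Leave any brown look-alike of the strip alone.

How it is judged (in metres and radians):
On the way, in this order (a step that is already met when the one before it is completed fails the run):
1. the pin is drawn out of the bore (z of pin in the frame of mould above 0.025 m), for 0.1 s.
2. the pin hangs in the bracket's notch by its collar, let go (horizontal distance between pin_shoulder and notch below 0.017 m and z of pin_shoulder in the frame of mould between 0.052 and 0.06 m and angle between pin's own z axis and vertical below 0.15 rad and contact force between the fingers and pin below 0.1 N), for 0.2 s.
3. the strip's front edge is at least 10 mm under the flap, the flap down (x of strip_front in the frame of mould above 0.03 m and z of strip_front in the frame of mould between 0.017 and 0.029 m and value of joint flap below 0.05 rad), for 0.2 s.
At the end, for the whole second after the job is handed in: Pin hanging upright by its collar in the notch, let go; strip flat on the seat (2.5 mm, 0.03 rad), straight within 0.06 rad, between the rails, front edge within 4.5 mm of the stop bar; flap below 0.02 rad; gripper on the strip with over 3 N, strip on the seat with over 6 N (all of step 2 and x of strip_front in the frame of mould between 0.0455 and 0.054 m and y of strip_front in the frame of mould between -0.022 and 0.022 m and angle between the x axis of strip and the x axis of mould, either way round below 0.06 rad and angle between strip's own z axis and vertical below 0.03 rad and z of strip in the frame of mould between 0.017 and 0.0225 m and contact force between strip and seat above 6 N and contact force between the fingers and strip above 3 N and value of joint flap below 0.02 rad and linear speed of strip below 0.02 m/s); the arm keeps its last pose, push and grip.
It fails at once if the flap is lifted (over 0.08 rad, 7 mm at its edge) (value of joint flap above 0.08 rad).
It fails at once if the cube or the core is shifted by more than 30 mm (distance of any of cube, core from where it was at the start of the episode above 0.03 m).
It also fails if it takes over 62 s, if anything falls off the work surface, if the arm or the gripper's body presses on something with over 40 N, if the wrist force passes 120 N, or if a joint passes its speed limit or range.

## Working session

There is one attempt and no reset: what is moved stays moved. The work goes in short steps, each a Python script; the robot and the scene stay as the last script left them, time stands still between calls to the robot, and variables do not carry over. Pictures are saved under pics/ and viewed, and the job is handed in when it is done.

```bash
ls; mkdir -p pics
python3 - <<'E'
from bench import bot, solve_ik, imaging
import cv2
for n in ["scene","top","wrist"]:
    im=imaging.capture(n); cv2.imwrite(f"pics/{n}0.png",im); m=imaging.camera_model(n); print(n,m)
s=bot.get_state();print(s)
E
```

```text
pics
scene {'K': array([[378.14497615,   0.        , 250.58339776],
       [  0.        , 378.14497615, 185.0028128 ],
       [  0.        ,   0.        ,   1.        ]]), 'position': array([ 889.88304719, -602.33286624,  569.3937596 ]), 'rotation': array([ 0.93620151, -0.01763056,  0.57809913])}
top {'K': array([[387.77339834,   0.        , 255.91919444],
       [  0.        , 387.77339834, 195.32048951],
       [  0.        ,   0.        ,   1.        ]]), 'position': array([378.13588088, -13.57529112, 984.06528229]), 'rotation': array([ 0.15172873, -0.01095266, -1.59415861])}
wrist {'K': array([[272.39540419,   0.        , 253.48800461],
       [  0.        , 272.39540419, 190.44191469],
       [  0.        ,   0.        ,   1.        ]]), 'position': array([ 229.72420762, -507.14862595,  373.59416478]), 'rotation': array([-0.32318737,  0.00201512, -1.29262629])}
{'t': 0.15, 'qpos': array([-1.42618090e+00,  3.26759189e-01, -1.93351863e-01,  1.05198170e+00,
       -5.68295143e-06,  1.43661277e+00]), 'joint_velocities': array([ 3.77019881e-04, -1.64224705e-03,  2.49794141e-03, -4.82890419e-05,
        9.34524736e-04,  2.52490201e-04]), 'effort': array([ 1.14861356e-03, -4.43704748e+01,  2.62664545e+01,  1.04787637e-02,
       -1.09810940e-04,  1.89115258e-05]), 'tcp_pos': array([ 151.31583244, -528.32584478,  230.69045318]), 'orientation': array([-3.14030712e+00, -1.67805653e-04,  2.78798885e-01]), 'contact_force': array([0.00850536, 0.39398777, 0.7137004 ]), 'wrist_torque': array([0.01809519, 0.01888697, 0.02741368]), 'opening': 1.002765488621128}
```

View pics/scene0.png

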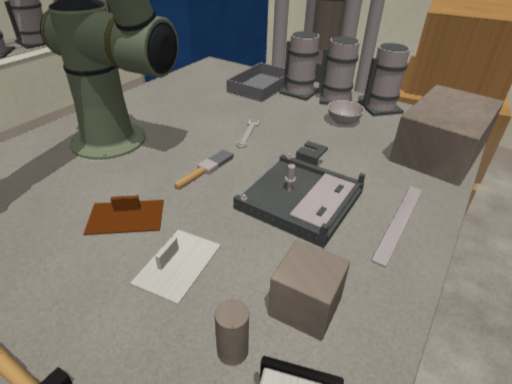

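View pics/top0.png

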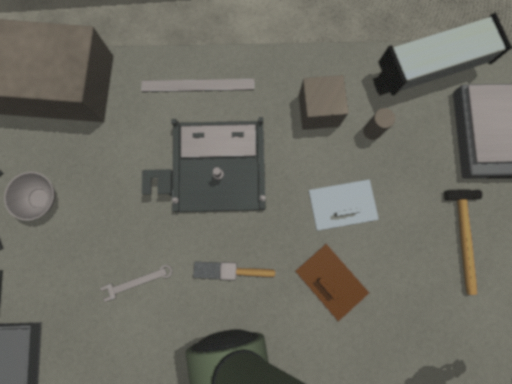

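View pics/wrist0.png

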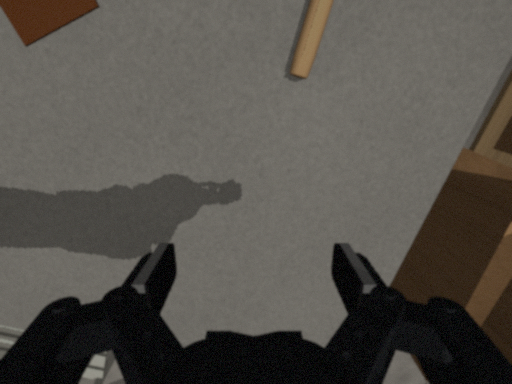

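The top view shows the mould at about (175–265, 120–212), with the pin at (217,174), the bracket at (157,186) and the white strip at (343,205). The brown look-alike is at (332,282), the cube at (323,102) and the core at (378,124). I'll zoom in and set up the helpers.

```bash
cat > h.py <<'E'
import numpy as np, cv2
from scipy.spatial.transform import Rotation as R
def pose(m): return np.array(m['K']),np.array(m['position']),R.from_euler('xyz',m['rotation']).as_matrix()
def ray(m,uv,z):
    K,p,Rm=pose(m); uv=np.atleast_2d(np.asarray(uv,float))
    d=np.c_[(uv[:,0]-K[0,2])/K[0,0],-(uv[:,1]-K[1,2])/K[1,1],-np.ones(len(uv))]@Rm.T
    return p+d*((z-p[2])/d[:,2])[:,None]
def proj(m,X):
    K,p,Rm=pose(m); c=(np.atleast_2d(X)-p)@Rm
    return np.c_[K[0,0]*c[:,0]/-c[:,2]+K[0,2],K[1,1]*-c[:,1]/-c[:,2]+K[1,2]]
E
python3 - <<'E'
from bench import imaging
import cv2
from h import *
im=cv2.imread('pics/top0.png')
cv2.imwrite('pics/topzoomA.png',cv2.resize(im[105:225,130:280],None,fx=5,fy=5,interpolation=cv2.INTER_CUBIC))
cv2.imwrite('pics/topzoomB.png',cv2.resize(im[165:240,295:395],None,fx=7,fy=7,interpolation=cv2.INTER_CUBIC))
for n in ['top','scene']: print(n,proj(imaging.camera_model(n),[[0,0,0],[400,0,0]]))
m=imaging.camera_model('top')
print(ray(m,[[378,132],[324,115]],0))
hsv=cv2.cvtColor(im,cv2.COLOR_BGR2HSV)
print(im[200,330],im[250,330],im[150,200])
msk=((im[:,:,0]>140)&(np.arange(512)[None]>300)&(np.arange(512)[None]<390)&(np.arange(384)[:,None]>170)&(np.arange(384)[:,None]<240)).astype('uint8')
c=max(cv2.findContours(msk,0,2)[0],key=cv2.contourArea);r=cv2.minAreaRect(c);b=cv2.boxPoints(r);print(r)
P=ray(m,b,4);print(b,P,P.mean(0),np.diff(P,axis=0))
E
```

```text
top [[249.34694437 416.73714849]
 [246.04035632 245.95290911]]
scene [[108.11248642 139.93716944]
 [214.6147441  184.82525083]]
[[ 6.90550963e+02 -3.54372494e+02  1.13686838e-13]
 [ 7.40204698e+02 -2.13746925e+02  0.00000000e+00]]
[172 168 161] [ 55  77 108] [139 142 149]
((343.3121337890625, 204.24786376953125), (41.099853515625, 62.897891998291016), 79.87532806396484)
[[308.74045 189.54637]
 [370.65884 178.48952]
 [377.88382 218.94936]
 [315.96542 230.00621]] [[ 539.75714083 -163.70899424    4.        ]
 [ 565.24266252 -325.10477294    4.        ]
 [ 460.23597106 -336.38322954    4.        ]
 [ 435.78302884 -177.43065898    4.        ]] [ 500.25470081 -250.65691393    4.        ] [[  25.48552169 -161.3957787     0.        ]
 [-105.00669145  -11.2784566     0.        ]
 [ -24.45294223  158.95257057    0.        ]]
```

View pics/topzoomA.png

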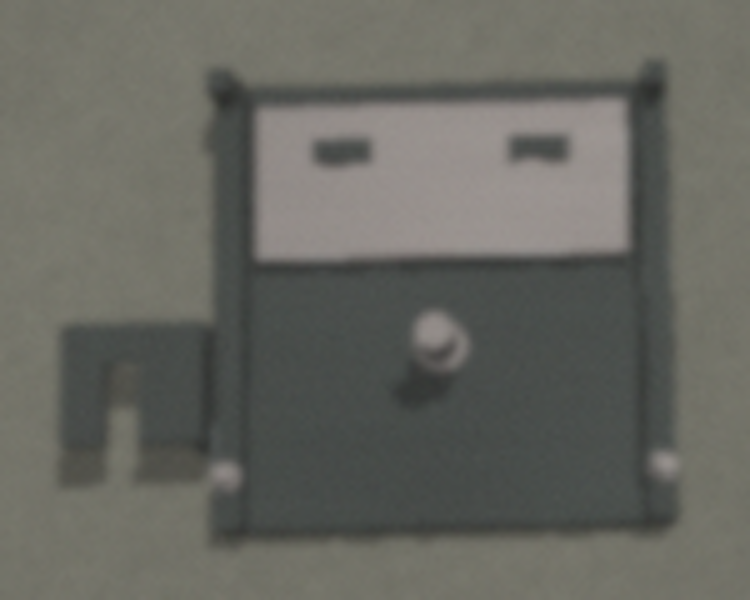

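View pics/topzoomB.png

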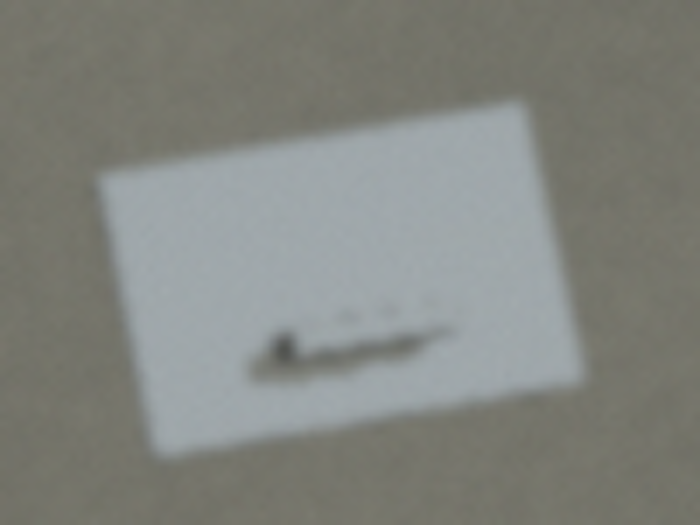

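Run:
```python
from bench import imaging
from h import *
im=cv2.imread('pics/top0.png');m=imaging.camera_model('top')
z=lambda u,v:[130+(u+.5)/5-.5,105+(v+.5)/5-.5]
msk=np.zeros(im.shape[:2],'uint8'); msk[122:160,175:262]=(im[122:160,175:262,2]>115)
c=max(cv2.findContours(cv2.morphologyEx(msk,3,np.ones((9,9))),0,2)[0],key=cv2.contourArea);r=cv2.minAreaRect(c);print(r)
P=ray(m,cv2.boxPoints(r),35);print(P,np.linalg.norm(np.diff(P,axis=0),axis=1))
c0=P.mean(0);e=P[np.argsort(-P[:,0])]
f=(e[0]+e[1])/2-(e[2]+e[3])/2;print('flap yaw short',np.arctan2(f[1],f[0]))
F=ray(m,[z(255,97),z(629,95),z(631,250),z(256,262)],35);print('manual',F)
x=F[0]-F[1];print(np.arctan2(-x[0],x[1])); x=F[3]-F[2];print(np.arctan2(-x[0],x[1]))
print('pin top',ray(m,[z(434,328)],89))
print('bracket',ray(m,[z(63,326),z(210,325),z(60,450),z(107,450),z(140,448),z(124,365)],55))
print('outer base', ray(m,[z(215,540),z(675,525)],20))
print('cube', ray(m,[[302,78],[344,76]],100),'core',ray(m,[379,117],100))
```

```text
((217.95669555664062, 140.37841796875), (30.463043212890625, 74.45388793945312), 88.83085632324219)
[[705.44827283 160.20156311  35.        ]
 [705.76140786 -28.94287843  35.        ]
 [625.99565229 -28.67630094  35.        ]
 [625.90668202 158.16885338  35.        ]] [189.14470074  79.76620102 186.8451755 ]
flap yaw short 0.011085866015978418
manual [[710.49029315 159.79235805  35.        ]
 [707.83044234 -30.35375577  35.        ]
 [626.61878037 -29.47946718  35.        ]
 [624.28578825 158.78087944  35.        ]]
-0.013987545090584003
0.012391736998596442
pin top [[576.60762222  65.11336255  89.        ]]
bracket [[588.93443019 248.94621934  55.        ]
 [587.9349117  177.38511878  55.        ]
 [527.67816702 249.11649329  55.        ]
 [527.18744696 226.47153992  55.        ]
 [527.82207026 210.57917484  55.        ]
 [568.90220944 218.95143372  55.        ]]
outer base [[486.21650163 181.06134707  20.        ]
 [488.66727985 -48.44472534  20.        ]]
cube [[ 797.97696436 -144.70267546  100.        ]
 [ 801.27130124 -246.97159847  100.        ]] core [[ 695.88518068 -324.78131261  100.        ]]
```

The top view puts the mould origin near (606, 65) with yaw about 0. I'll take a closer wrist look at the pin and notch.

Run:
```python
from bench import bot, solve_ik, imaging
from h import *
import json
bot.move_ptp([490,125,250],[np.pi,0,0])
m=imaging.camera_model('wrist'); im=imaging.capture('wrist'); cv2.imwrite('pics/w1.png',im)
json.dump({k:np.array(v).tolist() for k,v in m.items()},open('w1.json','w'))
cv2.imwrite('pics/w1z.png',cv2.resize(im,(800,600),interpolation=cv2.INTER_CUBIC))
s=bot.get_state();print(s['t'],s['qpos'],s['tcp_pos'],s['contact_force'])
print(proj(m,[[576.6,65,89],[550,219.5,55],[626,-29,29],[626,159,29]]))
```

```text
3.9083 [ 1.03201428e-01  2.31799061e-01 -2.72977507e-01  1.06602424e+00
 -7.01303440e-05 -3.03779487e+00] [490.08203958 124.7297734  249.98584362] [-0.83194331  0.01875949 -0.55093525]
[[309.33922305  94.05192449]
 [173.83820521 118.19528956]
 [380.47133915  51.26007508]
 [224.16000495  51.48516331]]
```

View pics/w1z.png

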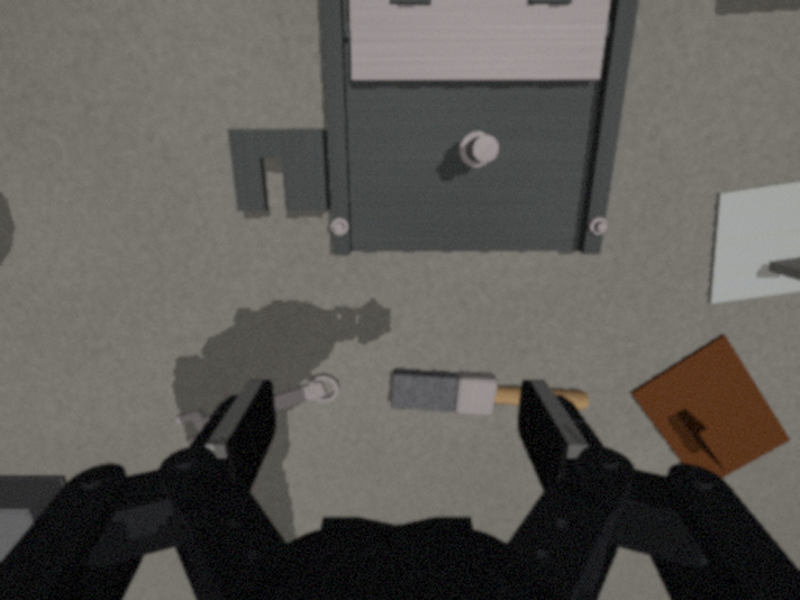

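Run:
```python
from h import *
im=cv2.imread('pics/w1.png')
a=cv2.resize(im[75:145,140:220],None,fx=7,fy=7,interpolation=cv2.INTER_CUBIC)
b=cv2.resize(im[75:130,270:340],None,fx=7,fy=7,interpolation=cv2.INTER_CUBIC)
cv2.imwrite('pics/w1a.png',cv2.convertScaleAbs(a,alpha=1.6));cv2.imwrite('pics/w1b.png',b)
g=cv2.cvtColor(im,6)
for v in (112,120,128): print(v,g[v,140:216].tolist())
```

```text
112 [123, 119, 120, 119, 117, 118, 116, 116, 108, 92, 76, 71, 69, 71, 74, 71, 71, 72, 76, 70, 75, 71, 72, 71, 77, 71, 68, 59, 50, 60, 86, 109, 119, 117, 120, 117, 118, 116, 117, 115, 109, 89, 73, 70, 73, 73, 73, 71, 75, 72, 77, 74, 71, 75, 72, 72, 71, 77, 73, 76, 73, 76, 73, 74, 73, 75, 69, 64, 44, 37, 44, 64, 70, 69, 72, 70]
120 [121, 123, 121, 123, 118, 119, 117, 119, 116, 109, 91, 74, 70, 73, 75, 74, 72, 68, 73, 74, 75, 73, 76, 73, 73, 72, 72, 68, 54, 47, 75, 102, 114, 120, 119, 115, 112, 112, 112, 115, 113, 99, 81, 72, 72, 73, 71, 74, 73, 74, 72, 76, 72, 71, 72, 72, 70, 72, 69, 72, 76, 72, 70, 76, 72, 75, 77, 65, 51, 39, 47, 62, 69, 70, 68, 72]
128 [120, 121, 120, 117, 117, 118, 120, 115, 118, 117, 108, 87, 74, 75, 70, 74, 72, 72, 74, 74, 72, 74, 76, 70, 71, 73, 69, 71, 68, 52, 56, 85, 111, 118, 123, 123, 121, 120, 120, 119, 119, 113, 89, 75, 72, 69, 73, 73, 75, 72, 73, 71, 69, 72, 75, 73, 77, 72, 73, 76, 73, 77, 75, 73, 73, 72, 74, 73, 59, 40, 33, 51, 64, 69, 68, 69]
```

View pics/w1a.png

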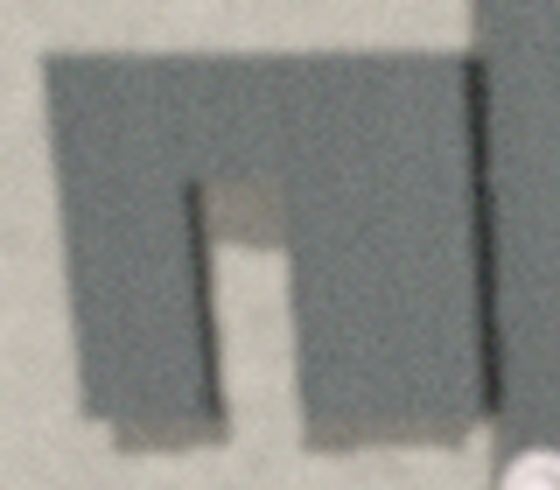

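View pics/w1b.png

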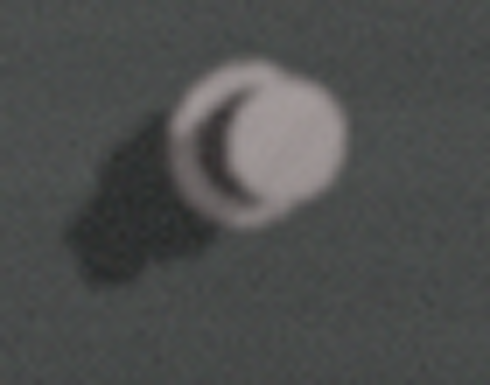

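Run:
```python
from h import *
import json
m=json.load(open('w1.json'))
z=lambda u,v,o:[o[0]+(u+.5)/7-.5,o[1]+(v+.5)/7-.5]
A=(140,75);B=(270,75)
print('pin top',ray(m,[z(289,138,B)],89),'collar',ray(m,[z(245,143,B)],55))
print('slot r112,120,128',[ (ray(m,[[l,v]],55)[0],ray(m,[[r,v]],55)[0]) for v,l,r in ((112,166.7,181),(120,167.7,181.6),(128,168.7,182.3))])
print('bracket',ray(m,[z(42,57,A),z(470,57,A),z(85,415,A),z(200,183,A),z(290,183,A),z(220,415,A),z(303,415,A)],55))
k=1/1.5625
q=lambda u,v:[(u+.5)*k-.5,(v+.5)*k-.5]
print('flap front',ray(m,[q(350,80),q(601,80)],35))
print('seat front',ray(m,[q(349,250),q(582,250)],20),'rails', ray(m,[q(333,250),q(604,250)],34))
```

```text
pin top [[576.36613122  63.388477    89.        ]] collar [[576.11585468  63.95880052  55.        ]]
slot r112,120,128 [(array([557.16974597, 227.34466726,  55.        ]), array([557.14933348, 210.27847816,  55.        ])), (array([547.90422757, 227.0903234 ,  55.        ]), array([547.88444651, 210.35118442,  55.        ])), (array([538.46924967, 226.83132778,  55.        ]), array([538.44996011, 210.30369688,  55.        ]))]
bracket [[589.73885067 248.42252687  55.        ]
 [589.65079069 177.77607633  55.        ]
 [531.47640838 248.3170171   55.        ]
 [569.95722018 224.33276872  55.        ]
 [569.9387968  209.18060788  55.        ]
 [531.44912508 224.72043158  55.        ]
 [531.43235189 210.21375749  55.        ]]
flap front [[625.59962746 158.80070646  35.        ]
 [625.35314147 -31.16191105  35.        ]]
seat front [[491.58479189 166.05252736  20.        ]
 [491.3553094  -41.39241292  20.        ]] rails [[494.60546187 178.17275291  34.        ]
 [494.34857611 -54.0438756   34.        ]]
```

Run:
```python
from bench import bot, solve_ik, imaging
from h import *
O=[np.pi,0,0]
bot.move_ptp([576.2,63.8,130],O)
bot.grip(0.6)
print(bot.movel([576.2,63.8,60],max_speed=100,threshold=8), bot.get_state()['tcp_pos'])
bot.grip(0.0,60)
s=bot.get_state();print(s['t'],s['opening'],s['tcp_pos'],s['contact_force'])
bot.movel([576.2,63.8,75],max_speed=40)
s=bot.get_state();print(s['opening'],s['contact_force'])
bot.movel([576.2,63.8,150],max_speed=100)
s=bot.get_state();print(s['t'],s['opening'],s['tcp_pos'],s['contact_force'])
bot.move_ptp([549,218.7,150],O)
s=bot.get_state();print(s['t'],s['opening'],s['tcp_pos'],s['contact_force'])
cv2.imwrite('pics/s2.png',cv2.resize(imaging.capture('scene')[60:260,180:400],None,fx=3,fy=3,interpolation=2))
cv2.imwrite('pics/w2.png',imaging.capture('wrist'))
```

```text
False [576.66372129  63.79831125  60.43428132]
10.65 0.18904043458736017 [576.81277647  63.927841    60.81652718] [-0.71455767  0.60275837  3.91487102]
0.19053012245825038 [ 0.08383327 -0.45273076 -1.4205592 ]
12.075 0.19105701377123877 [575.64534585  63.76836255 149.33019846] [-0.11204035 -0.05576112 -1.03165475]
17.0083 0.1910773567496678 [549.01635958 218.644424   150.00728758] [-0.2033417   0.50050232 -2.33852654]
```

View pics/s2.png

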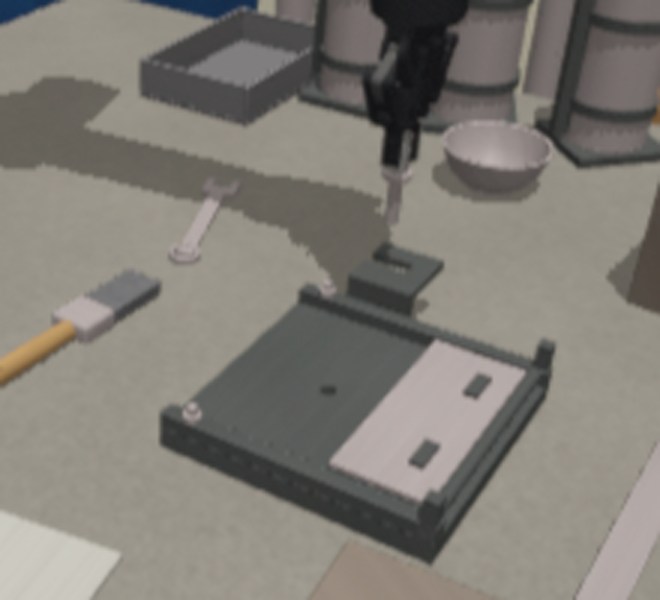

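View pics/w2.png

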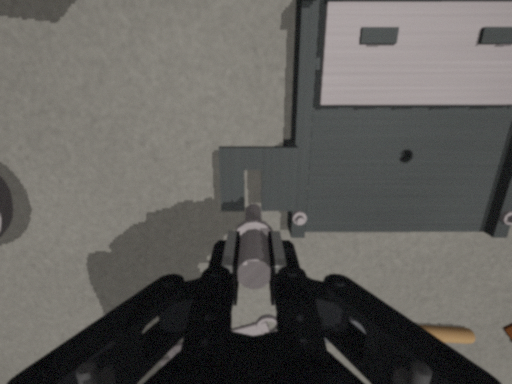

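The pin is out and held between the pads. The scene view shows it above the bracket, with the empty bore at (328,390). I'll check its tilt from the lower end at about (252,209) in the wrist view.

Run:
```python
from bench import bot, imaging
from h import *
im=cv2.imread('pics/w2.png');m=imaging.camera_model('wrist')
print(proj(m,[[549,218.7,93],[549,218.7,138],[551,218.7,55]]),ray(m,[[252,209]],93))
cv2.imwrite('pics/w2z.png',cv2.resize(im[140:300,200:310],None,fx=3.7,fy=3.7,interpolation=2))
```

```text
[[252.26194146 207.85120808]
 [251.91720981 234.70349277]
 [252.45782046 190.21690711]] [[548.01930156 218.90958592  93.        ]]
```

View pics/w2z.png

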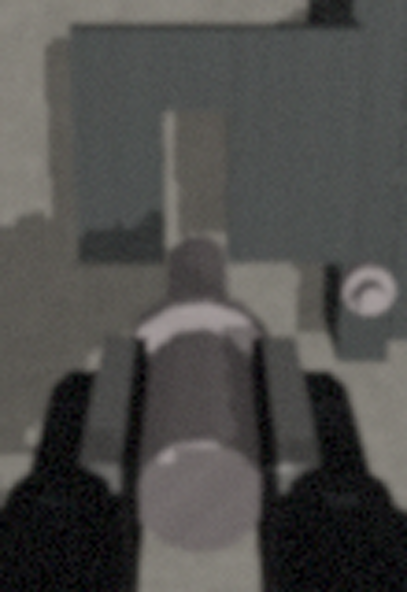

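The pin hangs plumb and its end lines up with the slot centre (197 against 195 in the zoom). Lowering it now.

Run:
```python
from bench import bot, imaging
from h import *
print(bot.movel([549,218.7,72],max_speed=70,threshold=6))
s=bot.get_state();print(s['t'],s['tcp_pos'],s['contact_force'])
if s['tcp_pos'][2]<74:
    print(bot.movel([549,218.7,65.5],max_speed=20,threshold=5))
    s=bot.get_state();print(s['t'],s['tcp_pos'],s['contact_force'])
cv2.imwrite('pics/s3.png',cv2.resize(imaging.capture('scene')[100:220,260:400],None,fx=4,fy=4,interpolation=2))
```

```text
False
18.375 [549.46719092 218.83913791  72.54604464] [-0.14339057 -0.54033057 -0.83699515]
True
18.7083 [549.48484613 218.87431961  66.88847798] [ 0.33023215 -1.36891683  4.58787435]
```

View pics/s3.png

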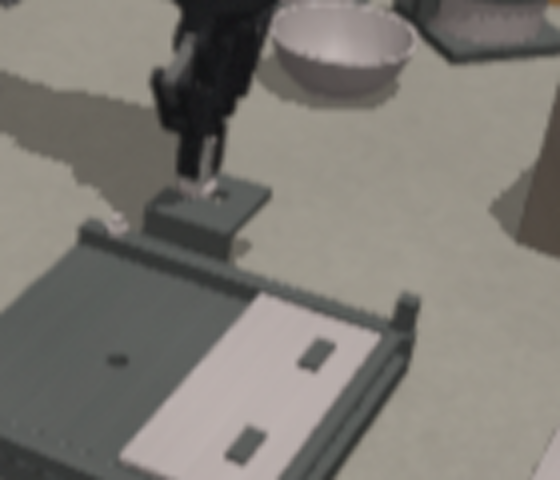

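Contact came at z = 66.9, where I expected the collar to seat. Releasing and moving to look at the strip.

Run:
```python
from bench import bot, imaging
from h import *
import json
bot.grip(0.55)
s=bot.get_state();print(s['t'],s['opening'],s['tcp_pos'],s['contact_force'])
bot.movel([549,218.7,140],max_speed=120)
cv2.imwrite('pics/s4.png',cv2.resize(imaging.capture('scene')[100:220,260:400],None,fx=4,fy=4,interpolation=2))
bot.movel([475,-170,200],rot=[np.pi,0,-np.pi/2+.14],max_speed=220)
s=bot.get_state();print(s['t'],s['tcp_pos'],s['qpos'])
bot.dwell(.15)
m=imaging.camera_model('wrist'); im=imaging.capture('wrist'); cv2.imwrite('pics/w4.png',im)
json.dump({k:np.array(v).tolist() for k,v in m.items()},open('w4.json','w'))
print(proj(m,[[478,-253.8,40]]))
```

```text
19.1583 0.5500289213065997 [548.41790123 218.57717969  65.68579961] [ 0.72712908  0.43641008 -0.40856448]
21.9417 [ 474.96868957 -169.2152563   199.80920804] [-4.88872569e-01  2.67167577e-01 -3.60016186e-01  9.44124377e-01
  2.17602214e-04 -2.20096539e+00]
[[261.63813339  97.69287508]]
```

View pics/s4.png

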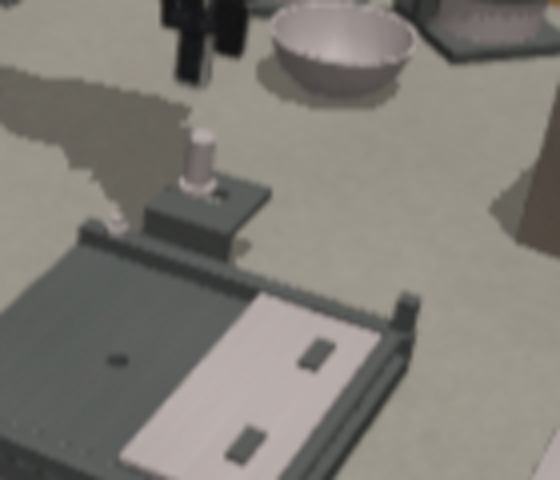

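View pics/w4.png

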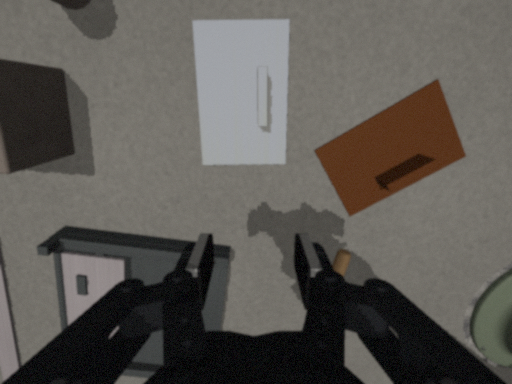

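The pin stands upright in the bracket at (198,160). The wrist view shows the strip at (194–288, 20–164) with its rib top at about (263,97), as projected. I'll measure the strip outline.

Run:
```python
from h import *
import json
m=json.load(open('w4.json'));im=cv2.imread('pics/w4.png')
msk=np.zeros(im.shape[:2],'uint8');msk[5:180,170:310]=im[5:180,170:310,0]>145
c=max(cv2.findContours(msk,0,2)[0],key=cv2.contourArea)
ap=cv2.approxPolyDP(c,5,True)[:,0];print(ap.tolist())
# map contour to plane, fit rect there
P=ray(m,c[:,0],4)[:,:2].astype(np.float32)
r=cv2.minAreaRect(P);print(r); b=cv2.boxPoints(r)
M=cv2.moments(msk,True);print(ray(m,[[M['m10']/M['m00'],M['m01']/M['m00']]],4))
print(ray(m,ap,4))
g=cv2.cvtColor(im,6)
cv2.imwrite('pics/w4z.png',cv2.convertScaleAbs(cv2.resize(im[10:175,185:300],None,fx=3.6,fy=3.6,interpolation=2),alpha=1.2))
```

```text
[[287, 19], [193, 21], [204, 164], [284, 163]]
((499.73016357421875, -251.30551147460938), (104.75067138671875, 159.5325469970703), 8.631431579589844)
[[ 501.85985056 -260.03009054    4.        ]]
[[ 461.86278257 -337.72285149    4.        ]
 [ 562.5212299  -321.55228       4.        ]
 [ 537.56414306 -164.98676969    4.        ]
 [ 437.15740406 -180.49570277    4.        ]]
```

View pics/w4z.png

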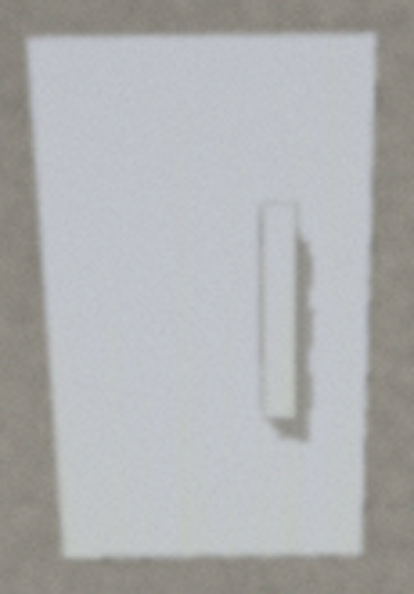

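Run:
```python
from bench import bot, imaging
from h import *
import json
m=json.load(open('w4.json'))
rt=ray(m,[[262.4,95.7]],40)[0];print('rib top',rt)
o=np.array([477.5,-254.7]); o=(o+rt[:2])/2; print(o)
O=[np.pi,0,-np.pi/2+.1506]
bot.movel([*o,70],rot=O,max_speed=150)
print(bot.movel([*o,9],max_speed=70,threshold=6))
s=bot.get_state();print(s['t'],s['tcp_pos'],s['orientation'],s['contact_force'])
bot.grip(0.0,100)
s=bot.get_state();print(s['t'],s['opening'],s['tcp_pos'],s['contact_force'])
bot.movel([*o,40],max_speed=60)
bot.dwell(.1)
s=bot.get_state();print(s['t'],s['opening'],s['tcp_pos'],s['contact_force'])
cv2.imwrite('pics/s5.png',cv2.resize(imaging.capture('scene')[190:330,90:270],None,fx=4,fy=4,interpolation=2))
```

```text
rib top [ 477.50428164 -255.870561     40.        ]
[ 477.50214082 -255.2852805 ]
False
24.35 [ 477.8173828  -255.51293473    9.30998605] [-3.14112879e+00 -4.46106938e-04 -1.42024157e+00] [ 0.87540876 -0.13257824  0.01317357]
24.775 0.10114783410123636 [ 477.83920272 -255.42546075    9.61322133] [-0.90545785  1.19065649  5.07729906]
25.5417 0.10059133215047418 [ 477.19336977 -255.06069906   39.68597967] [-0.18500148  0.14167063 -2.86215651]
```

View pics/s5.png

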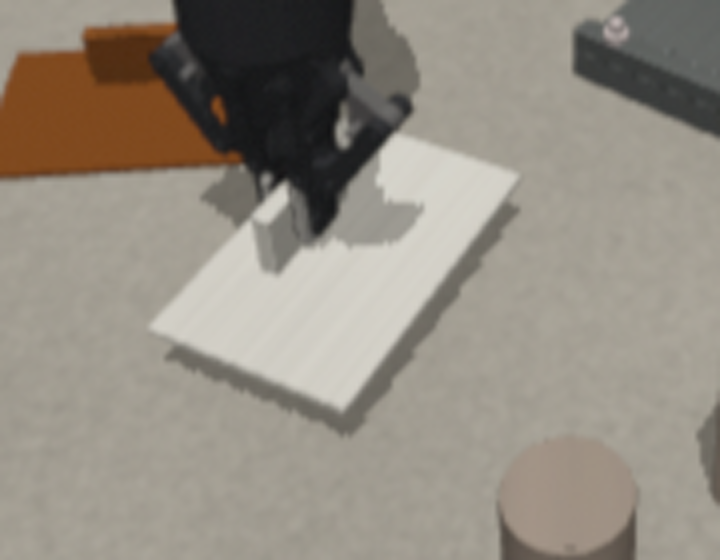

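The strip is held level; its weight reads about 2.9 N. Carrying it over to the mould front.

Run:
```python
from bench import bot, imaging
from h import *
import json
O=[np.pi,0,-np.pi/2]
bot.movel([477.5,-255.3,80],max_speed=120)
bot.movel([532,63.8,80],rot=O,max_speed=160)
bot.movel([532,63.8,40],max_speed=70)
bot.dwell(.15)
s=bot.get_state();print(s['t'],s['opening'],s['tcp_pos'],s['orientation'],s['contact_force'])
m=imaging.camera_model('wrist'); im=imaging.capture('wrist'); cv2.imwrite('pics/w6.png',im)
json.dump({k:np.array(v).tolist() for k,v in m.items()},open('w6.json','w'))
cv2.imwrite('pics/t6.png',cv2.resize(imaging.capture('top')[105:225,130:280],None,fx=5,fy=5,interpolation=2))
cv2.imwrite('pics/s6.png',cv2.resize(imaging.capture('scene')[130:250,220:380],None,fx=5,fy=5,interpolation=2))
```

```text
29.125 0.0955328167105825 [532.53671603  63.80043984  40.48740445] [-3.14052797e+00 -4.17473216e-05 -1.57075815e+00] [ 0.47884711  0.26910314 -3.09889065]
```

View pics/t6.png

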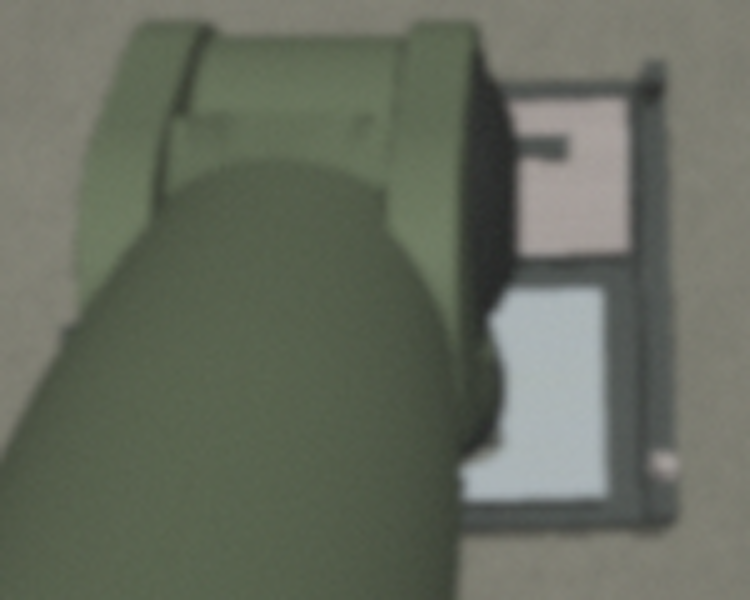

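View pics/s6.png

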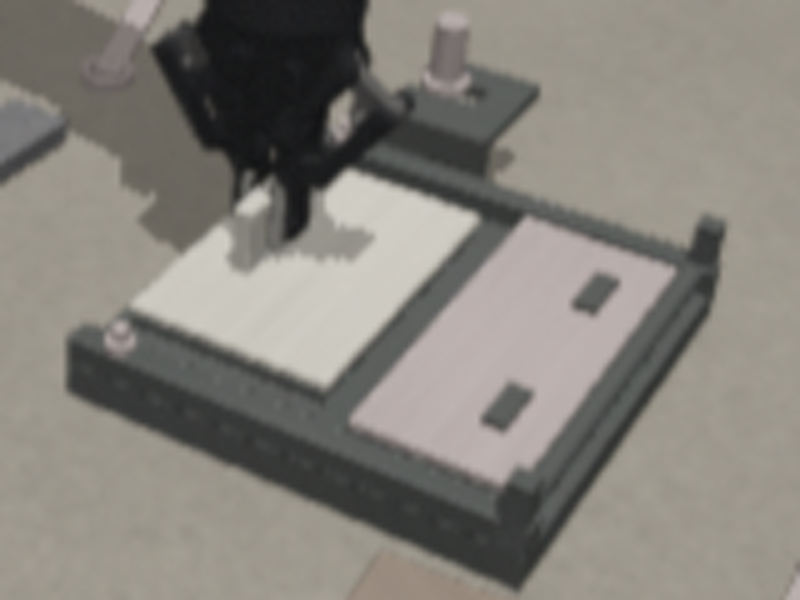

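View pics/w6.png

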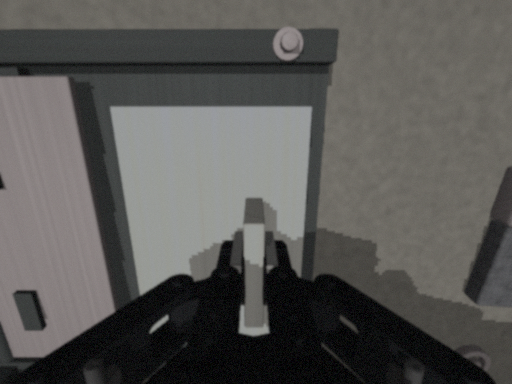

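The strip hangs level and square between the rails, in front of the flap, and the pin is parked. Lowering to contact, then the first part of the slide.

Run:
```python
from bench import bot, imaging
from h import *
def st(t):
    s=bot.get_state();print(t,round(s['t'],2),s['tcp_pos'].round(2),s['orientation'].round(4),s['contact_force'].round(2),s['wrist_torque'].round(2),round(s['opening'],4));return s
print(bot.movel([532,63.8,33],max_speed=40,threshold=5));st('a')
print(bot.movel([532,63.8,27],max_speed=12,threshold=4));bot.dwell(.15);s=st('touch')
z=s['tcp_pos'][2]
print(bot.movel([555,63.8,z-.2],max_speed=50,threshold=15));bot.dwell(.1);s=st('mid')
cv2.imwrite('pics/s7.png',cv2.resize(imaging.capture('scene')[130:250,220:380],None,fx=5,fy=5,interpolation=2))
```

```text
False
a 29.6 [531.51  63.81  32.54] [ 3.1406e+00  1.0000e-04 -1.5708e+00] [ 1.22  0.15 -3.03] [0.02 0.07 0.04] 0.0985
True
touch 30.12 [532.26  63.8   29.63] [-3.1411 -0.     -1.5708] [-0.76  0.6   6.32] [ 0.02  0.09 -0.08] 0.0997
True
mid 30.45 [532.11  63.77  29.61] [ 3.1373e+00 -3.0000e-04 -1.5708e+00] [-0.94 -0.2   4.75] [ 0.02 -0.04 -0.04] 0.0991
```

View pics/s7.png

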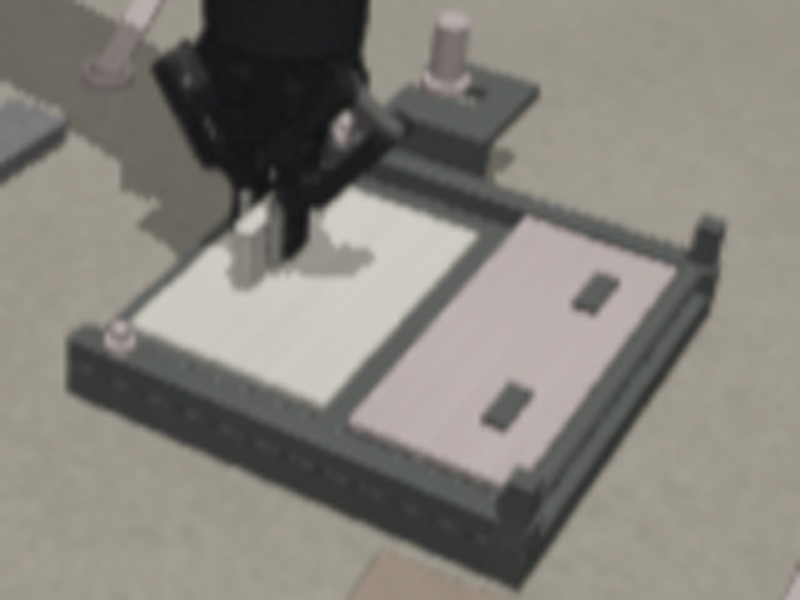

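It stopped on the force threshold because contact is stiff. I'll lift about 0.8 mm and slide just clear of the seat; the plate top then passes about 4 mm under the flap.

Run:
```python
from bench import bot, imaging
from h import *
def st(t):
    s=bot.get_state();print(t,round(s['t'],2),s['tcp_pos'].round(2),s['orientation'].round(4),s['contact_force'].round(2),s['wrist_torque'].round(2),round(s['opening'],4));return s
print(bot.movel([532,63.8,30.6],max_speed=15));bot.dwell(.1);st('up')
print(bot.movel([560,63.8,30.6],max_speed=40,threshold=12));bot.dwell(.1);s=st('mid')
cv2.imwrite('pics/s8.png',cv2.resize(imaging.capture('scene')[130:250,220:380],None,fx=5,fy=5,interpolation=2))
```

```text
False
up 30.88 [531.45  63.81  30.19] [ 3.1344e+00 -2.0000e-04 -1.5708e+00] [ 0.04  0.36 -3.17] [-0.03  0.07  0.01] 0.1
False
mid 31.83 [559.57  63.82  30.51] [ 3.1349e+00 -2.0000e-04 -1.5708e+00] [ 0.07 -0.52 -2.4 ] [-0.    0.02  0.  ] 0.1021
```

View pics/s8.png

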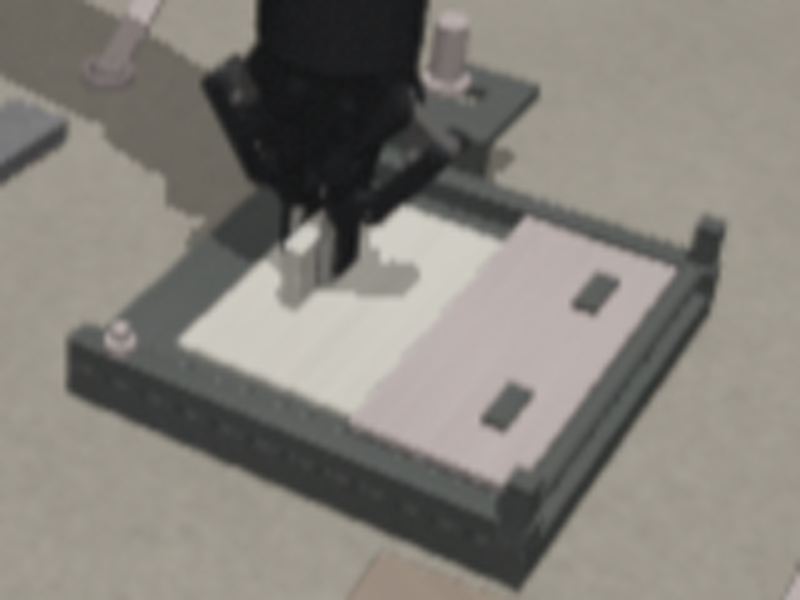

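The strip is now under the flap and the flap is down. Continuing to the stop bar.

Run:
```python
from bench import bot, imaging
from h import *
O=[np.pi,0,-np.pi/2]
def st(t):
    s=bot.get_state();print(t,round(s['t'],2),s['tcp_pos'].round(2),s['orientation'].round(4),s['contact_force'].round(2),s['wrist_torque'].round(2),round(s['opening'],4));return s
print(bot.movel([575,63.8,30.5],rot=O,max_speed=35,threshold=12));bot.dwell(.1);st('near')
print(bot.movel([585,63.8,30.4],rot=O,max_speed=15,threshold=5));bot.dwell(.1);s=st('stop')
cv2.imwrite('pics/s9.png',cv2.resize(imaging.capture('scene')[130:250,220:380],None,fx=5,fy=5,interpolation=2))
```

```text
False
near 32.56 [574.67  63.81  30.37] [ 3.141   0.     -1.5708] [-0.56  0.19 -3.62] [ 0.01  0.06 -0.01] 0.0953
True
stop 33.15 [580.45  63.74  29.65] [ 3.1391e+00 -2.0000e-04 -1.5707e+00] [0.7  1.31 2.84] [-0.02 -0.27 -0.02] 0.1001
```

View pics/s9.png

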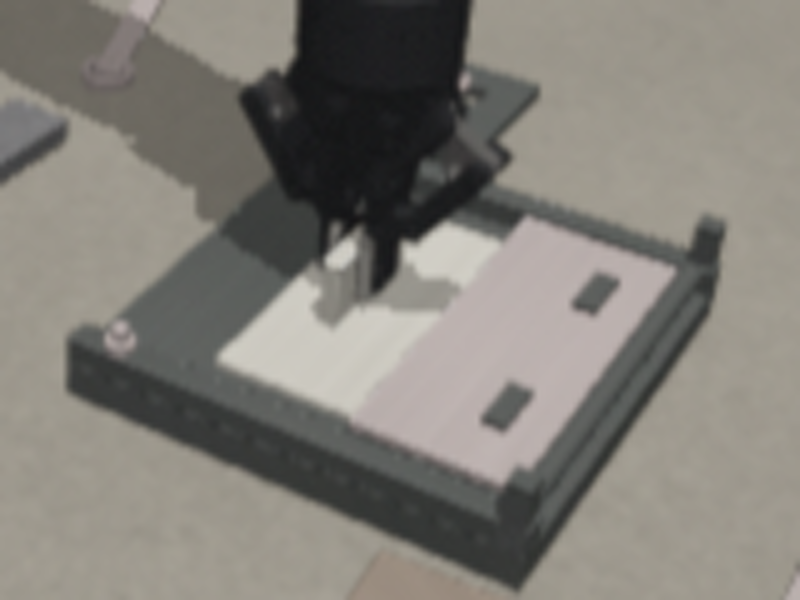

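Position is within about 0.5 mm of home, but part of that force is seat contact. I'll lift clear and push again in x to confirm the stop.

Run:
```python
from bench import bot, imaging
from h import *
O=[np.pi,0,-np.pi/2]
def st(t):
    s=bot.get_state();print(t,round(s['t'],2),s['tcp_pos'].round(2),s['orientation'].round(4),s['contact_force'].round(2),s['wrist_torque'].round(2),round(s['opening'],4));return s
x=580
bot.movel([x,63.8,30.4],rot=O,max_speed=15);bot.dwell(.1);st('up')
while x<585:
    x+=.7; bot.movel([x,63.8,30.4],rot=O,max_speed=15);bot.dwell(.12);s=st(x)
    if s['contact_force'][0]<-5: break
```

```text
up 33.55 [579.23  63.82  29.87] [ 3.1401  0.     -1.5708] [-0.11 -0.5  -2.86] [-0.04  0.04  0.01] 0.0996
580.7 33.92 [580.66  63.79  30.33] [ 3.1415  0.     -1.5709] [-0.22  1.01 -3.45] [-0.03 -0.01  0.03] 0.0998
581.4000000000001 34.28 [581.15  63.75  30.33] [ 3.1411e+00 -1.0000e-04 -1.5708e+00] [-1.33 -0.83 -2.56] [-0.15  0.23  0.  ] 0.0981
582.1000000000001 34.65 [581.22  63.77  30.22] [ 3.1400e+00 -2.0000e-04 -1.5707e+00] [-3.97 -0.94 -0.49] [-0.07  0.96  0.09] 0.098
582.8000000000002 35.02 [581.19  63.77  30.11] [ 3.1387e+00 -2.0000e-04 -1.5707e+00] [-6.22 -0.94  0.37] [-0.16  1.27  0.08] 0.0996
```

The stop bar is met at TCP x = 581.2: the position stalls while the x force builds. I'll ease off in x and press down to 12 N.

Run:
```python
from bench import bot, imaging
from h import *
O=[np.pi,0,-np.pi/2]
def st(t):
    s=bot.get_state();print(t,round(s['t'],2),s['tcp_pos'].round(2),s['orientation'].round(4),s['contact_force'].round(2),s['wrist_torque'].round(2),round(s['opening'],4));return s
x=581.7;z=30.0
bot.movel([x,63.8,z],rot=O,max_speed=15);bot.dwell(.2);s=st('ease')
for i in range(14):
    f=s['contact_force'][2]
    if f>8: break
    z-=.3 if f<5 else .15
    bot.movel([x,63.8,z],rot=O,max_speed=15);bot.dwell(.25);s=st(round(z,2))
bot.dwell(.6);s=st('end')
cv2.imwrite('pics/s10.png',cv2.resize(imaging.capture('scene')[130:250,220:380],None,fx=5,fy=5,interpolation=2))
cv2.imwrite('pics/w10.png',imaging.capture('wrist'))
```

```text
ease 35.47 [581.22  63.81  29.89] [ 3.1407 -0.     -1.5707] [-4.77 -0.13 -0.49] [-0.13  1.04  0.11] 0.0976
29.7 35.97 [581.19  63.83  29.67] [ 3.1407 -0.     -1.5708] [-4.93 -1.47  0.6 ] [-0.11  1.06  0.14] 0.1024
29.4 36.47 [581.2   63.85  29.64] [ 3.1407 -0.     -1.5707] [-6.64 -0.47  2.03] [-0.13  1.18  0.14] 0.0959
29.1 36.97 [581.2   63.85  29.64] [ 3.1409e+00 -1.0000e-04 -1.5707e+00] [-7.68  0.25  4.64] [-0.08  1.38  0.14] 0.1012
28.8 37.47 [581.2   63.83  29.63] [ 3.1410e+00 -1.0000e-04 -1.5707e+00] [-7.73 -0.53  7.02] [-0.13  1.58  0.09] 0.1
28.65 37.97 [581.2   63.84  29.61] [ 3.1410e+00 -1.0000e-04 -1.5707e+00] [-7.41 -0.96  7.82] [-0.1   1.61  0.08] 0.0999
28.5 38.47 [581.22  63.85  29.61] [ 3.1411e+00 -1.0000e-04 -1.5707e+00] [-9.32  0.15  9.66] [-0.14  1.76  0.1 ] 0.0966
end 39.07 [581.23  63.86  29.64] [ 3.1411e+00 -1.0000e-04 -1.5707e+00] [-9.    0.36  8.55] [-0.09  1.74  0.06] 0.1001
```

View pics/s10.png

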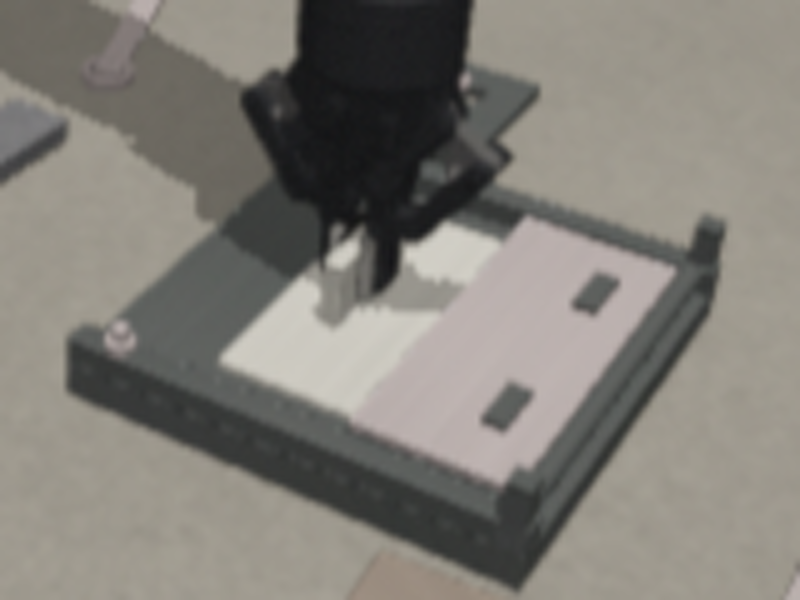

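View pics/w10.png

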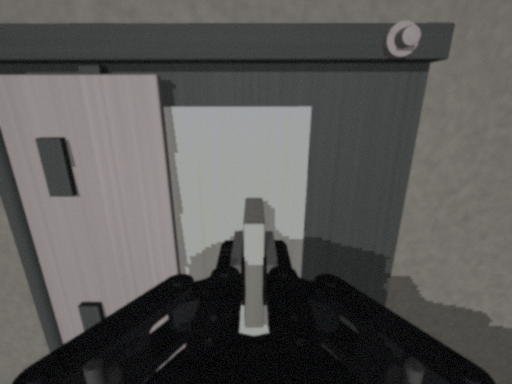

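Run:
```python
from bench import bot, imaging
from h import *
O=[np.pi,0,-np.pi/2]
def st(t):
    s=bot.get_state();print(t,round(s['t'],2),s['tcp_pos'].round(2),s['orientation'].round(4),s['contact_force'].round(2),s['wrist_torque'].round(2),round(s['opening'],4));return s
for x in (581.0,580.4):
    bot.movel([x,63.8,28.4],rot=O,max_speed=15);bot.dwell(.3);s=st(x)
    if s['contact_force'][0]>-5: break
bot.dwell(.5)
f=[]
for i in range(5):
    bot.dwell(.1);f.append(bot.get_state()['contact_force'])
print(np.mean(f,0));st('end')
im=imaging.capture('scene')
cv2.imwrite('pics/s11.png',cv2.resize(im[110:210,270:350],None,fx=6,fy=6,interpolation=2))
```

```text
581.0 39.72 [581.24  63.85  29.64] [-3.1408 -0.     -1.5707] [-6.55 -0.44  7.86] [-0.13  1.43  0.04] 0.1025
580.4 40.27 [581.25  63.87  29.66] [-3.1397 -0.     -1.5707] [-5.22 -0.74  6.78] [-0.1   1.2   0.07] 0.0993
[-5.55232639 -0.5038894   5.99426267]
end 41.27 [581.22  63.86  29.61] [-3.1398 -0.     -1.5707] [-5.06 -0.69  6.7 ] [-0.05  1.21  0.09] 0.0988
```

View pics/s11.png

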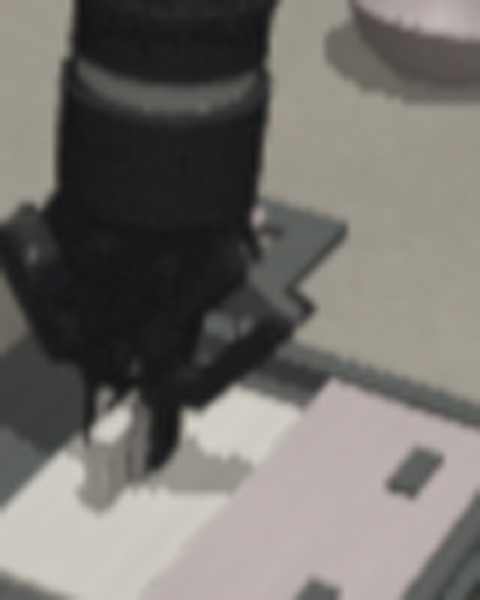

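Run:
```python
from bench import bot
from h import *
O=[np.pi,0,-np.pi/2]
z=28.4
for i in range(4):
    z-=.3
    bot.movel([580.4,63.8,z],rot=O,max_speed=15);bot.dwell(.4)
    f=[]
    for _ in range(5): bot.dwell(.08); f.append(bot.get_state()['contact_force'])
    f=np.mean(f,0);s=bot.get_state();print(z,f.round(2),s['t'],s['tcp_pos'].round(2),s['orientation'].round(4),s['opening'])
    if f[2]>8.6: break
bot.dwell(.5);s=bot.get_state();print(s['contact_force'],s['tcp_pos'],abs(s['joint_velocities']).max())
bot.sign_off()
```

```text
28.099999999999998 [-6.1  -0.43  8.82] 42.3833 [581.24  63.85  29.62] [-3.1397e+00 -1.0000e-04 -1.5707e+00] 0.10239570461555181
[-6.31285813 -0.63063819  9.13148366] [581.23750194  63.83143428  29.61720886] 0.0018360618429164605
the job is handed in; nothing more can be done
```

I finished both parts and handed the job in at about 43 s of the 62 s allowed; the hand-in reports no verdict.

- **Pin:** I drew it out of the bore and lowered it into the bracket's notch. Contact came at TCP z 66.9 mm, where the collar was expected to seat. After letting go, the scene camera showed it upright and hanging by its collar.
- **Strip:** I gripped it by the rib, laid it in front of the flap and slid it under just clear of the seat. The pictures showed the flap staying down throughout. It stalled against the stop bar at TCP x 581.2 mm, against an expected 581 mm.
- **Last readings:** Upward force on the tool was about 9 N. Adding the strip's weight of about 2.9 N gives about 12 N on the seat. There was also about 6 N against the stop bar, yaw error was below 0.001 rad, tool tilt was about 0.002 rad, and the strip was still held.

**Checks that disagreed or were incomplete:**
- My first slide with the strip touching the seat tripped its force threshold at once. I repeated it with the strip raised slightly.
- The first stop against the bar was ambiguous because the strip was also touching the seat. I confirmed it with a second push.
- Friction at the stop bar may carry a little of the downward force, so the 12 N on the seat is an estimate.
- In the last pictures the gripper hid most of the pin, so its final position rests on earlier views. The cube and core were never approached, but I did not measure them again.

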